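Dock a board carrier and hold the programming jig's tensioner arm past its click

ROBOT

A 6-joint arm with a two-finger parallel gripper is mounted at the origin on the work surface. World frame = base frame: x ahead of the robot, y to its left, z up, the work surface at z = 0. Lengths are in m, angles in degrees, forces in N, time in s.
With the tool pointing down it reaches from about 0.275 to 0.725 m from the base axis. Payload 5.6 kg.
Tool frame: the origin (TCP) lies at the centre of the arm's flange, where the gripper is bolted on; the fingertips stand tips_ahead ahead of it and the grasp point (between the pads) lies 155 mm ahead of it (tips_ahead is the distance from the TCP to the fingertips, in m); x points along the fingers, z is the direction in which the jaws open and shut, and the axes are right-handed (so a half turn about x gives the same grasp; the last joint's range is limited). The gripper opens to 85 mm and grips with 20 to 120 N. Pads are 22 mm wide; open, the fingers measure 114 mm over their backs; the gripper's body (76 mm by 85 mm) begins 54 mm behind the grasp point. The pads swing forward as they close: fully open they stand 13 mm farther back than shut.
Start: joints at [84.546, 14.616, 6.199, 0, -81.583, -16.306], TCP at [0.204, 0.511, 0.405] pointing down, gripper open.
Joint ranges: [-168.99, 168.99], [-69.2, 112.95], [-62.41, 85.93], [-164.36, 98.24], [-168.68, -3.75], [-174.98, 174.98]. Speed limits (degrees/s): [147.25, 147.25, 180, 180, 180, 180].

INTERFACE

Orientations are given as [roll, pitch, yaw] about the fixed x, y, z axes, in that order (R = Rz(yaw) Ry(pitch) Rx(roll)).
In Python, from cell import * gives the robot as it stands.
- The arm moves only by the shell command python3 -m jog 'ROWS' [OPENING] [FORCE]. ROWS is a JSON object of lists of equal length, an entry for each row: "translation": the shift along the world's x, y, z in m, a list of three; "turn": the turn, a rotation vector about the world's x, y, z in degrees, a list of three. A call has 1 to 8 rows; each row is the pose to reach, as a shift and turn from the pose commanded when the call began; what a row does not reach only later rows make up. A row lasts 1/8 s, in which the tool goes at most 62.5 mm and 10.7 degrees, less where a joint would pass 70% of its speed; a pose out of reach is approached as far as the arm can. A call with a gripper value outside its range is refused whole. OPENING is the gripper's target within -1 to 1 (fully open at 1, half-way at 0, shut at -1), set as the call begins (- or left out, the last holds). The fingers move at their own pace and stop on an object; FORCE is the grip in N (left out, the last holds). Time passes only in rows, so rows that repeat a pose let the fingers close. It gives the time, the measured TCP pose, the force and the opening at its end, in the units of the state.
- get_obs(): the state, without advancing time (a new reading comes with each control period).
- read_camera(name): name is "side" or "top"; returns a dict with "image" (400x640x3 uint8, blue, green, red), "range_z" (400x640 float32, m along the optical axis (not along the pixel's ray), 0 where there is no reading), "fx", "fy", "cx", "cy" (pixels), "xyz" and "attitude" of the camera in the world. Camera axes: x right, y up, looking along -z (the intrinsics and any distortion apply to the point x, -y, -z); pixel columns grow to the right and rows downward; lengths in m; the calibration is good to about 2 mm. A picture is of the moment at which its call begins.
- sign_off(): hands the job in, once; it reports no verdict.
The state is a dict: "time_s": time; "q": joint angles; "joint_velocities": joint speeds; "effort": joint torques, N m; "position": TCP position; "tcp_rot": TCP orientation; "ft_force": force on the tool from outside, world axes, zero at the start; "ft_torque": the same for the moment, N m; "finger_gap": finger opening in m.
Only numpy, scipy, OpenCV 4.12 (cv2) and the standard library are available. Lean on these libraries where they do the work, as an engineer would, in place of code of your own. Each camera call takes 0.05 s, during which the arm holds its last target.

TASK

Get the round board with the green face programmed: push its carrier along the bench, without lifting it, into the jig's yellow-ringed bay until it sits against the two stop pins. Then push the jig's sprung tensioner arm back past its ratchet click until its orange roller stands over the green band, and keep it pressed there: it springs back when let go, so finish while still holding it. Leave the empty grey-faced carrier and the other things on the bench where they are.

Things in the scene. Friction and masses are not known exactly. Their poses are not given: they have to be found in the camera images.
- carrier: Carrier to dock: round black puck, 90 mm diameter, 24 mm tall, about 0.25 kg, loose on the bench, with a round green circuit board with a ring of yellow LEDs on top (28 mm tall overall). Origin at the centre of its underside, z up; yaw does not matter. Push it by its side.
- spare: The empty spare carrier, to be left alone: same 90 mm by 24 mm black puck with a plain grey face. Origin at the centre of its underside. It and the green one may be in either of the two places.
- bay (a point): Centre of the jig's bay at bench level: flat yellow ring, 104 mm across, no step. Axes as the jig's. Two steel stop pins, 14 mm thick, 34 mm tall, stand 52 mm from it at 35 deg either side of +x; a carrier centred here touches both. A 30 mm tall stop block begins 50 mm along +x. Open towards -x: can be entered in a straight line up to about 55 deg either side of +x.
- tensioner (a joint): Angle of the blue tensioner arm, rad: 0 at rest (sprung towards the robot), grows as the roller is pushed away from the robot; hard stop at 0.70. Push at the roller: about 5 N at 0, 11 N at 0.6; the ratchet tooth adds up to 2 N from 0.28, clicks at 0.38, is clear by 0.47. Green band: 0.50 to 0.70. Nothing latches: let go, it springs back.
- roller (a point): Middle of the orange idler roller on the arm's free end: upright cylinder, 24 mm diameter, 37 to 89 mm above the bench (this point 63 mm; 10 mm pin to 92 mm). The arm's bar lies below it, 25 to 35 mm up. It moves on a 110 mm arc about the pivot, clockwise from above, 77 mm in all. Axes turn with the arm: y from pivot to roller, +x the way to push.
- jig: The fixed programming jig. Origin at bench level, 10 mm (in y) from the pivot; x points away from the robot, y left, z up. In its frame the bay is at (-20, -130) mm, the pivot at (0, 10); 12 mm thick base plate from x -30 to 75, y -50 to 40, and x -60 to 75, y 40 to 180; white electronics box, 50 mm tall, x 85 to 140, y -195 to 35.
- pivot (a point): The tensioner arm's pivot, 30 mm above the bench; the upright pin's head stands to 62 mm. Axes as the jig's: x back, y left, z up.
- flux: Small jar, 34 mm in diameter, 50 mm tall, loose, to be left alone. Origin at the centre of its underside.
- spool: Empty blue spool standing on end, 64 mm in diameter, 50 mm tall, loose, to be left alone. Origin at the centre of its underside.
- driver: Red-handled screwdriver lying on the bench, loose, to be left alone.
- flask: White drinking flask with red cap, 68 mm in diameter, 210 mm tall, loose, to be left alone. Origin at the centre of its underside.
- mouse: Black round mouse, 62 mm across, 34 mm tall, loose, to be left alone. Origin at the centre of its underside.
- tray: Blue divided parts tray, 120 by 160 by 35 mm, loose, to be left alone. Origin at the centre of its underside.
Things that resemble listed ones, but are neither listed nor needed, are in the scene too. Leave any red look-alike of the carrier alone.

How it is judged:
By the outcome, as a careful person would: the job done as asked, in the order asked, and still so for the second after the job is handed in, while the arm keeps its last pose, push and grip.
It also fails if it takes over 51 s, if anything falls off the work surface, if the arm or the gripper's body presses on something with over 40 N, if the wrist force passes 120 N, or if a joint passes its speed limit or range.

## Working session

There is one attempt and no reset: what is moved stays moved. The work goes in short steps, Python scripts to look and compute and a shell command to move; the robot and the scene stay as the last step left them, time stands still between calls to the robot, and variables do not carry over. Pictures are saved under pics/ and viewed, and the job is handed in when it is done.

```bash
mkdir -p pics; ls
python3 - <<'E'
from cell import *
import cv2,numpy as np
s=get_obs(); print(s)
for n in("top","side"):
    c=read_camera(n); cv2.imwrite(f"pics/{n}0.png",c["image"]); np.savez(f"{n}0.npz",**c)
    print(n,{k:v for k,v in c.items() if k not in("image","range_z")})
E
```

```text
pics
{'time_s': 0.0, 'q': array([ 8.45453203e+01,  1.46534341e+01,  6.12915488e+00, -2.62057987e-02,
       -8.15831779e+01, -1.63063659e+01]), 'joint_velocities': array([-0.08436544,  0.09925956, -0.03939862, -0.0637106 ,  0.03820337,
        0.05076339]), 'effort': array([-4.51161286e-04, -3.86628985e+01,  2.37942767e+01,  5.36508545e+00,
       -6.08128335e-03, -3.24197458e-06]), 'position': array([0.20378102, 0.51067182, 0.40378407]), 'tcp_rot': array([   2.74692677,   89.88946094, -109.01797899]), 'ft_force': array([ 0.45073982,  0.52714985, -0.03170552]), 'ft_torque': array([ 0.01729049,  0.00452903, -0.05000813]), 'finger_gap': 0.08515059126643512}
top {'fx': 432.98011214461457, 'fy': 432.98011214461457, 'cx': 320.34811754879973, 'cy': 205.1285163408816, 'xyz': array([0.32382665, 0.02923972, 1.37437751]), 'attitude': array([  7.31309039,  -0.98000717, -91.50262431])}
side {'fx': 372.6020788855307, 'fy': 372.6020788855307, 'cx': 318.8714729431251, 'cy': 200.90519817533567, 'xyz': array([0.21630612, 0.86703586, 0.63989147]), 'attitude': array([  57.29168253,    1.36786277, -163.70168452])}
```

View pics/top0.png

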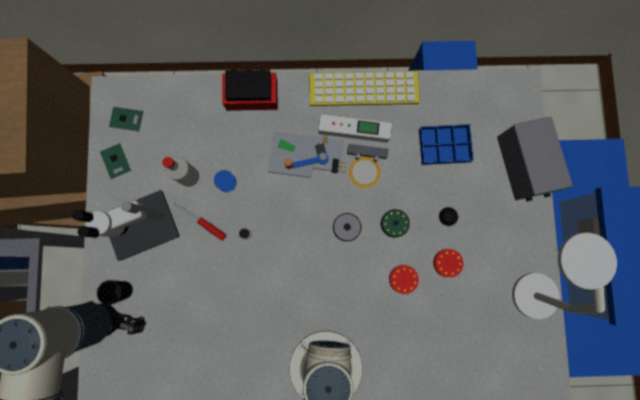

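View pics/side0.png

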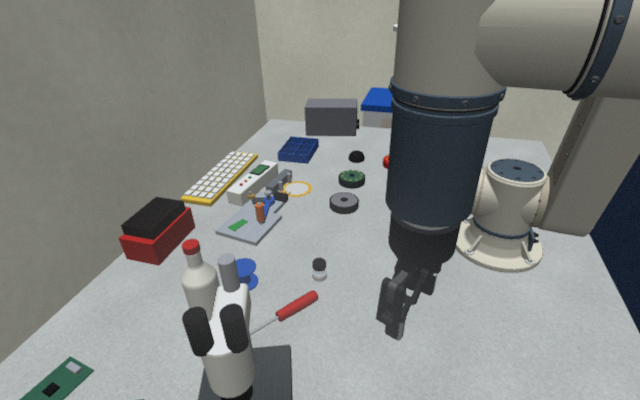

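The top view shows the green-faced carrier at (395,222), the grey spare at (347,227), the bay ring at (365,172) and the roller at (288,162). Other things it could be mistaken for are the red pucks at (404,279) and (448,263) and the black mouse at (448,216). I'll take a close crop and measure.

```bash
cat > h.py <<'E'
import numpy as np,cv2
from scipy.spatial.transform import Rotation as R
def cam(c):
    return R.from_euler('xyz',np.array(c["attitude"]).ravel(),degrees=True).as_matrix(),np.array(c["xyz"]).ravel()
def px2w(c,u,v,z):
    M,o=cam(c); d=M@np.array([(u-c["cx"])/c["fx"],-(v-c["cy"])/c["fy"],-1.]); return o+d*(z-o[2])/d[2]
def w2px(c,p):
    M,o=cam(c); q=M.T@(np.array(p)-o); return np.array([c["cx"]+c["fx"]*q[0]/-q[2],c["cy"]+c["fy"]*q[1]/q[2]])
def deproj(c):
    M,o=cam(c); v,u=np.mgrid[0:400,0:640]; r=c["range_z"]
    P=np.stack([(u-c["cx"])/c["fx"]*r,-(v-c["cy"])/c["fy"]*r,-r],-1); return P@M.T+o
E
python3 - <<'E'
from h import *
c=dict(np.load("top0.npz"))
im=c["image"]; cr=im[120:300,260:470]; cv2.imwrite("pics/c0.png",cv2.resize(cr,None,fx=3.3,fy=3.3,interpolation=cv2.INTER_CUBIC))
cr=im[125:190,260:400]; cv2.imwrite("pics/c1.png",cv2.resize(cr,None,fx=5.7,fy=5.7,interpolation=cv2.INTER_CUBIC))
P=deproj(c)
for n,u,v,z in[("green",395,222,.028),("spare",347,227,.024),("bay",365,172,0),("roller",288,162,.09),("mouse",448,216,.03),("pivot",323,159,.06),("flux",244,233,.05),("spool",225,181,.05)]:
    print(n,px2w(c,u,v,z).round(4),P[v,u].round(4))
E
```

```text
green [ 0.4372 -0.2305  0.028 ] [ 0.438  -0.2323  0.0185]
spare [ 0.4255 -0.0799  0.024 ] [ 0.4253 -0.0797  0.0273]
bay [ 0.6042 -0.1463  0.    ] [ 6.041e-01 -1.463e-01  4.000e-04]
roller [0.6219 0.0974 0.09  ] [0.6217 0.0973 0.091 ]
mouse [ 0.4517 -0.3977  0.03  ] [ 0.4513 -0.3963  0.0346]
pivot [ 0.636  -0.0097  0.06  ] [ 0.6359 -0.0097  0.0603]
flux [0.4131 0.2372 0.05  ] [0.413  0.237  0.0511]
spool [0.5755 0.2952 0.05  ] [0.5761 0.2958 0.0468]
```

View pics/c0.png

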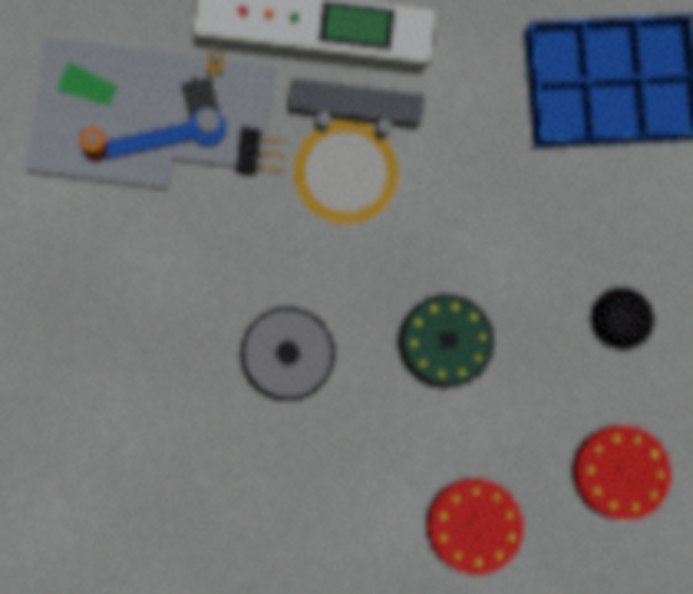

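View pics/c1.png

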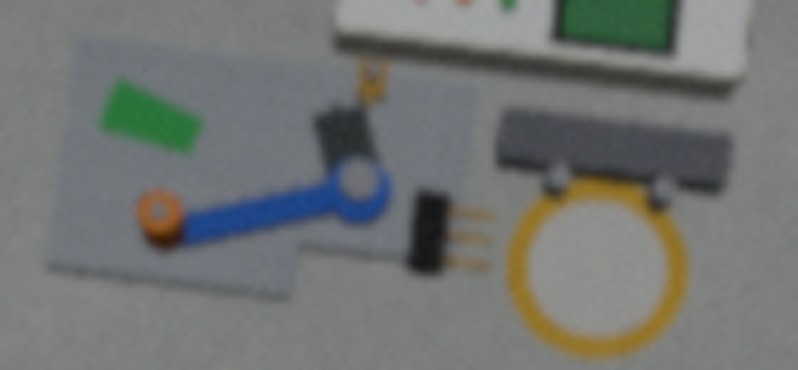

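Run:
```python
from h import *
c=dict(np.load("top0.npz")); im=c["image"]
hsv=cv2.cvtColor(im,cv2.COLOR_BGR2HSV)
m=cv2.inRange(hsv,(15,130,80),(32,255,255)); m[:140]=0;m[200:]=0;m[:,:340]=0;m[:,390:]=0
v,u=np.nonzero(m); W=np.array([px2w(c,a,b,0) for a,b in zip(u,v)])
A=np.c_[2*W[:,:2],np.ones(len(W))]; s=np.linalg.lstsq(A,(W[:,:2]**2).sum(1),rcond=None)[0]
print("bay",s[:2],np.sqrt(s[2]+s[:2]@s[:2]),len(u)); bay=s[:2]
def cen(mask,z,lo,hi):
    k=np.zeros_like(mask);k[lo[1]:hi[1],lo[0]:hi[0]]=mask[lo[1]:hi[1],lo[0]:hi[0]]
    ct=max(cv2.findContours(k,0,cv2.CHAIN_APPROX_NONE)[0],key=cv2.contourArea); (a,b),r=cv2.minEnclosingCircle(cv2.convexHull(ct)); print(a,b,r); return px2w(c,a,b,z)
g=cv2.inRange(hsv,(30,60,20),(95,255,255))
print("green",cen(g,.028,(375,200),(415,245)))
P=deproj(c)
h=P[...,2]
for n,lo,hi,t in[("green",(375,200),(415,245),.012),("spare",(325,205),(370,250),.012)]:
    k=np.uint8(h>t)*255; print(n,"depth",cen(k,.024,lo,hi))
piv=px2w(c,322.8,156.6,.062); rol=px2w(c,288.1,161.8,.092)
print("piv",piv,"rol",rol,np.linalg.norm((piv-rol)[:2]))
d=piv[:2]-bay; yaw=np.arctan2(d[1],d[0])-np.arctan2(140,20); print("yaw",np.degrees(yaw),np.linalg.norm(d), np.hypot(20,140)/1e3)
q=np.array([rol-piv])[0]; print("arm angle from +y jig",np.degrees(np.arctan2(q[1],q[0])-yaw)-90)
# stop pins
for a,b in((558,180),(663,192)):
    p=px2w(c,260+a/5.7,125+b/5.7,.034)[:2]; print("pin",p,p-bay,np.degrees(np.arctan2(*(p-bay)[::-1])))
for a,b in((358+0,180),(80,40),(47,268),(290,297)): print(px2w(c,260+a/5.7,125+b/5.7,.012))
```

```text
bay [ 0.60579764 -0.14387757] 0.04634329303474103 221
394.9285583496094 222.7857208251953 13.257741928100586
green [ 0.43469558 -0.2301426   0.028     ]
395.0254211425781 223.39830017089844 14.431346893310547
green depth [ 0.43309169 -0.23112501  0.024     ]
346.82318115234375 227.01710510253906 14.339311599731445
spare depth [ 0.42549571 -0.07938519  0.024     ]
piv [ 0.64312734 -0.00920101  0.062     ] rol [0.62207544 0.0969543  0.092     ] 0.10822260527673892
yaw -7.362227659341137 0.1397543711059727 0.1414213562373095
arm angle from +y jig 18.579150535647827
pin [ 0.64755259 -0.12134246] [0.04175495 0.02253511] 28.35569923749338
pin [ 0.63943426 -0.17960836] [ 0.03363662 -0.03573079] -46.72920060783008
[ 0.65536112 -0.01069001  0.012     ]
[0.74014054 0.14499297 0.012     ]
[0.6087305  0.16513419 0.012     ]
[0.5890761  0.02927308 0.012     ]
```

Run:
```python
import cell
print([n for n in dir(cell) if n[0]!='_'])
print(getattr(cell,"tips_ahead",None))
from h import *
s=cell.get_obs(); Rm=R.from_euler('xyz',s["tcp_rot"],degrees=True).as_matrix(); print(Rm.round(3)); print("jaw az",np.degrees(np.arctan2(Rm[1,2],Rm[0,2])))
# finger tip seen in side depth
c=dict(np.load("side0.npz"));P=deproj(c)
for (u,v) in [(395,332),(393,325),(385,300),(430,290)]: print(P[v,u].round(4))
r=P[270:345,375:440].reshape(-1,3); r=r[(np.hypot(r[:,0]-.204,r[:,1]-.511)<.1)]; print(r[:,2].min(), np.percentile(r[:,2],1))
```

```text
['PlanningError', 'get_obs', 'read_camera', 'sign_off', 'tips_ahead']
0.1734
[[-0.001  0.929 -0.371]
 [-0.002 -0.371 -0.929]
 [-1.     0.     0.002]]
jaw az -111.76470131072575
[0.2189 0.5674 0.2676]
[0.2219 0.5841 0.2991]
[0.2339 0.5747 0.3255]
[0.1806 0.474  0.254 ]
0.24370244307393374 0.24816028350686378
```

```bash
python3 -m jog '{"translation":[[0.02,-0.03,0],[0.05,-0.08,0],[0.075,-0.13,0],[0.1,-0.185,-0.01],[0.125,-0.24,-0.03],[0.15,-0.295,-0.05],[0.175,-0.345,-0.07],[0.195,-0.39,-0.08]],"turn":[[0,0,-10],[0,0,-20],[0,0,-30],[0,0,-40],[0,0,-50],[0,0,-60],[0,0,-70],[0,0,-80]]}' 0.41 20
```

```text
time_s: 1.1
position: [0.3989, 0.1186, 0.3235]
tcp_rot: [39.9, 89.9, -152.2]
ft_force: [0.2, 1.2, 0.4]
finger_gap: 0.06
```

```bash
python3 -m jog '{"translation":[[0,-0.05,0],[0,-0.1,-0.01],[0,-0.15,-0.02],[-0.005,-0.205,-0.03],[-0.01,-0.26,-0.04],[-0.015,-0.31,-0.05],[-0.02,-0.355,-0.06],[-0.027,-0.384,-0.065]],"turn":[[0,0,-7],[0,0,-14],[0,0,-21],[0,0,-28],[0,0,-35],[0,0,-42],[0,0,-48],[0,0,-51]]}'
python3 -m jog '{"translation":[[0,0,-0.04],[0,0,-0.08],[0,0,-0.08]],"turn":[[0,0,0],[0,0,0],[0,0,0]]}'
python3 - <<'E'
from cell import *
from h import *
s=get_obs(); print(s["position"],s["ft_force"],s["q"].round(1)); Rm=R.from_euler('xyz',s["tcp_rot"],degrees=True).as_matrix(); print("jaw az",np.degrees(np.arctan2(Rm[1,2],Rm[0,2])))
c=read_camera("side"); np.savez("side1.npz",**c); cv2.imwrite("pics/side1.png",cv2.resize(c["image"][130:260,270:470],None,fx=4,fy=4,interpolation=cv2.INTER_CUBIC))
c=read_camera("top"); cv2.imwrite("pics/top1.png",cv2.resize(c["image"][130:300,270:470],None,fx=3.5,fy=3.5,interpolation=cv2.INTER_CUBIC))
E
```

```text
time_s: 2.1
position: [0.3711, -0.2649, 0.2587]
tcp_rot: [43.9, 89.9, 160.9]
ft_force: [0.1, 0.2, -0.0]
finger_gap: 0.0601
time_s: 2.48
position: [0.3703, -0.2628, 0.1774]
tcp_rot: [43.6, 89.6, 160.8]
ft_force: [0.1, -1.1, 0.3]
finger_gap: 0.0599
[ 0.37030637 -0.2627905   0.17735098] [ 0.09477488 -1.06533288  0.31573566] [-15.5  16.1 -28.7  -0.  -45.6 -47.3]
jaw az 117.19659603709768
```

View pics/side1.png

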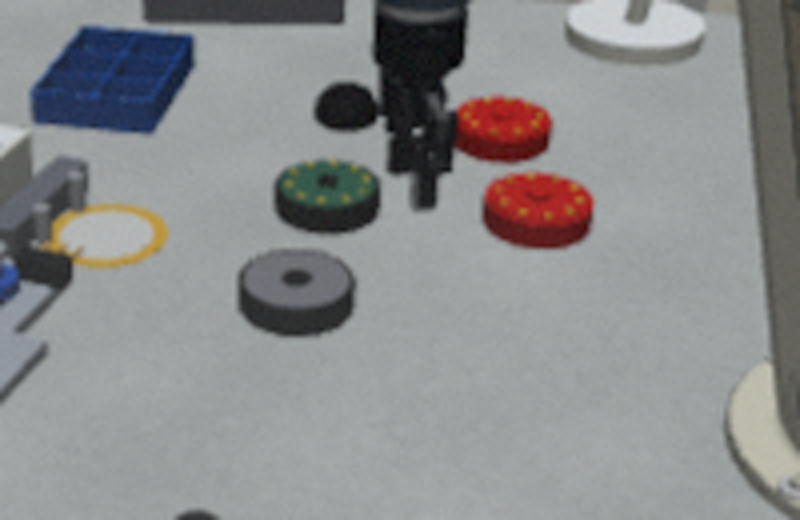

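View pics/top1.png

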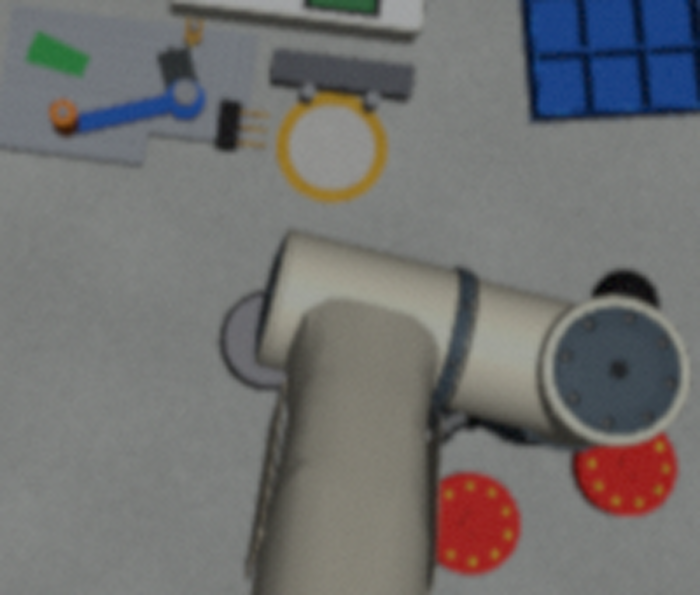

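The picture shows the fingertips straddling just behind the green puck, at (423,205) in the side crop, clear of the red ones. Next I'll compute the cradle-push waypoints.

Run:
```python
from h import *
cmd=np.array([.372,-.263]); A=np.array([.434,-.231]);B=np.array([.575,-.1406]);C=np.array([.603,-.1447])
for i in range(0,15):
    t=i/14; p=A+(B-A)*t; f=27-17*t; print(i,(p-.0445*np.array([np.cos(np.radians(f)),np.sin(np.radians(f))])-cmd).round(3),round(f-27,1))
for i in range(1,5):
    t=i/4; p=B+(C-B)*t; f=10-10*t; print(i,(p-.0445*np.array([np.cos(np.radians(f)),np.sin(np.radians(f))])-cmd).round(3),round(f-27,1))
```

```text
0 [0.022 0.012] 0.0
1 [0.032 0.019] -1.2
2 [0.042 0.026] -2.4
3 [0.051 0.034] -3.6
4 [0.061 0.041] -4.9
5 [0.071 0.048] -6.1
6 [0.081 0.056] -7.3
7 [0.09  0.063] -8.5
8 [0.1  0.07] -9.7
9 [0.11  0.078] -10.9
10 [0.12  0.085] -12.1
11 [0.13  0.093] -13.4
12 [0.139 0.1  ] -14.6
13 [0.149 0.107] -15.8
14 [0.159 0.115] -17.0
1 [0.166 0.116] -19.5
2 [0.173 0.116] -22.0
3 [0.18  0.117] -24.5
4 [0.186 0.118] -27.0
```

```bash
python3 -m jog '{"translation":[[0.008,0.004,-0.002],[0.016,0.008,-0.002],[0.022,0.012,-0.002],[0.032,0.019,-0.002],[0.042,0.026,-0.002],[0.051,0.034,-0.002],[0.061,0.041,-0.002],[0.071,0.048,-0.002]],"turn":[[0,0,0],[0,0,0],[0,0,0],[0,0,-1.2],[0,0,-2.4],[0,0,-3.6],[0,0,-4.9],[0,0,-6.1]]}'
python3 - <<'E'
from cell import *
from h import *
c=read_camera("side"); cv2.imwrite("pics/side2.png",cv2.resize(c["image"][130:260,270:470],None,fx=4,fy=4,interpolation=cv2.INTER_CUBIC))
E
```

```text
time_s: 3.58
position: [0.443, -0.2149, 0.178]
tcp_rot: [86.0, 89.9, -162.8]
ft_force: [-2.6, -0.8, 2.3]
finger_gap: 0.0605
```

View pics/side2.png

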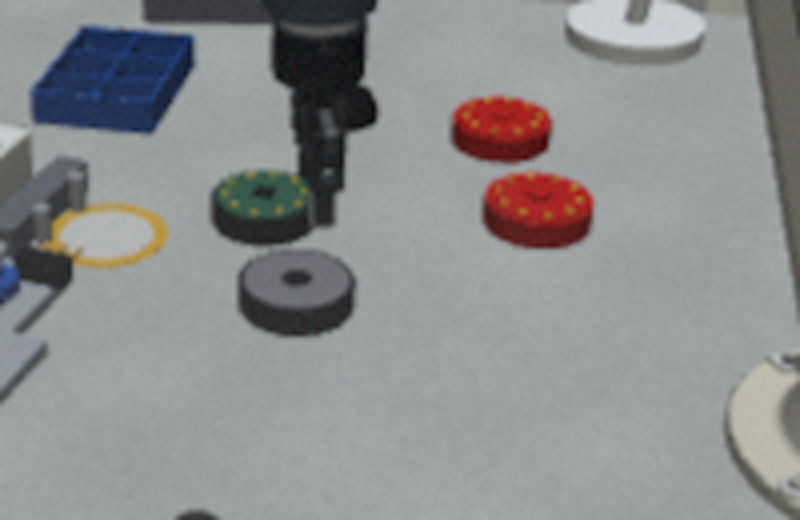

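```bash
python3 - <<'E'
from h import *
c=dict(np.load("side0.npz"))
print("puck now",px2w(c,270+264/4,130+193/4,.028), "before",px2w(dict(np.load("side1.npz")),270+328/4,130+183/4,.028))
E
python3 -m jog '{"translation":[[0.01,0.008,0],[0.019,0.015,0],[0.029,0.022,0],[0.039,0.03,0],[0.049,0.037,0],[0.059,0.045,0],[0.068,0.052,0],[0.078,0.059,0]],"turn":[[0,0,-1.2],[0,0,-2.4],[0,0,-3.6],[0,0,-4.8],[0,0,-6],[0,0,-7.3],[0,0,-8.5],[0,0,-9.7]]}'
python3 - <<'E'
from cell import *
from h import *
c=read_camera("side"); cv2.imwrite("pics/side3.png",cv2.resize(c["image"][130:260,230:430],None,fx=4,fy=4,interpolation=cv2.INTER_CUBIC))
E
```

```text
puck now [ 0.48152787 -0.19253261  0.028     ] before [ 0.43324392 -0.22222812  0.028     ]
time_s: 4.62
position: [0.5213, -0.1559, 0.1778]
tcp_rot: [98.1, 90.0, -160.5]
ft_force: [-3.6, -1.8, 4.1]
finger_gap: 0.0603
```

View pics/side3.png

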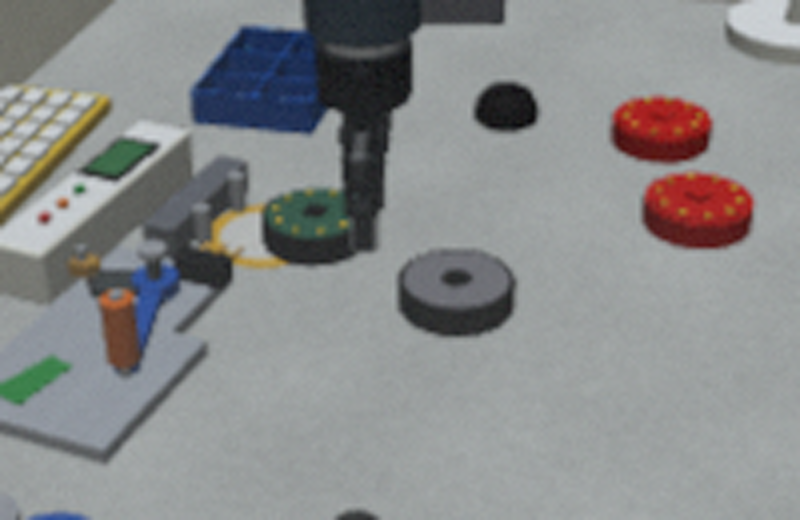

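```bash
python3 -m jog '{"translation":[[0.005,0.004,0],[0.01,0.008,0],[0.017,0.009,0],[0.021,0.009,0],[0.025,0.009,0],[0.028,0.009,0],[0.031,0.009,0]],"turn":[[0,0,-0.6],[0,0,-1.2],[0,0,-3.7],[0,0,-5],[0,0,-6.5],[0,0,-7.5],[0,0,-8.7]]}'
python3 - <<'E'
from cell import *
from h import *
c=read_camera("side"); np.savez("s4.npz",**c); cv2.imwrite("pics/side4.png",cv2.resize(c["image"][150:230,230:350],None,fx=6,fy=6,interpolation=cv2.INTER_CUBIC))
E
```

```text
time_s: 5.55
position: [0.552, -0.1472, 0.1776]
tcp_rot: [-16.8, 90.0, 75.9]
ft_force: [-3.8, 1.0, 2.0]
finger_gap: 0.06
```

View pics/side4.png

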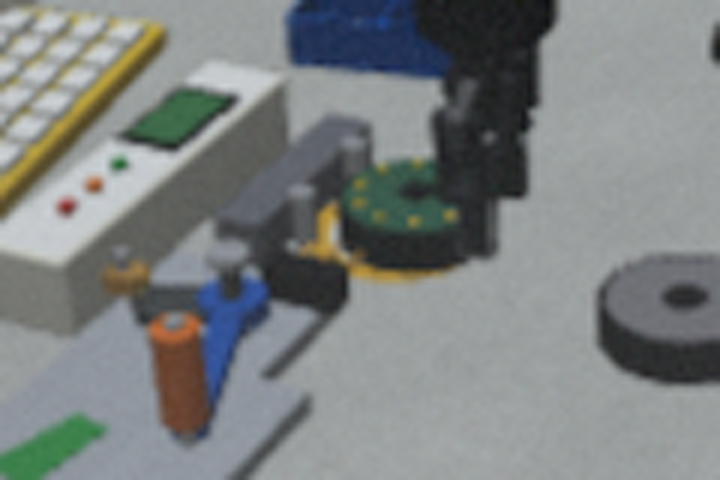

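Run:
```python
from h import *
c=dict(np.load("s4.npz"))
print(px2w(c,230+418/6,150+192/6,.028)); f=lambda p:((w2px(c,p)-[230,150])*6).round()
for p in([.597,-.144,.028],[.603,-.1447,.028]): print(f(p))
# pins measured in side: tops
for a,b in((352,143),(301,192)): print("pin",px2w(c,230+a/6,150+b/6,.034))
P=deproj(c)
import itertools
k=P[150:230,230:350].reshape(-1,3); col=c["image"][150:230,230:350].reshape(-1,3).astype(int)
m=(abs(k[:,2]-.028)<.006)&(np.hypot(k[:,0]-.6,k[:,1]+.145)<.06)&(col[:,1]>col[:,2]+8)
print(m.sum(),k[m].min(0),k[m].max(0))
```

```text
[ 0.59196513 -0.13919214  0.028     ]
[412. 187.]
[402. 185.]
pin [ 0.64285838 -0.17337041  0.034     ]
pin [ 0.6506813  -0.11386932  0.034     ]
156 [ 0.56593762 -0.18238169  0.02351547] [ 0.63688413 -0.10170385  0.03043675]
```

```bash
python3 -m jog '{"translation":[[0.002,0,0],[0.004,-0.0005,0],[0.006,-0.001,0],[0.006,-0.001,0]],"turn":[[0,0,-0.5],[0,0,-1],[0,0,-1.5],[0,0,-2]]}'
```

```text
time_s: 6.1
position: [0.5581, -0.1482, 0.1776]
tcp_rot: [-77.7, 90.0, 13.0]
ft_force: [-1.5, 0.9, 0.3]
finger_gap: 0.0599
```

```bash
python3 -m jog '{"translation":[[0.002,-0.0003,0],[0.004,-0.0006,0],[0.004,-0.0006,0]],"turn":[[0,0,0],[0,0,0],[0,0,0]]}'
```

```text
time_s: 6.48
position: [0.5599, -0.1484, 0.1771]
tcp_rot: [79.5, 89.7, 170.2]
ft_force: [-10.0, 4.0, 7.2]
finger_gap: 0.0602
```

```bash
python3 -m jog '{"translation":[[0.001,0.0005,0],[0.001,0.0005,0]],"turn":[[0,0,0],[0,0,0]]}'
python3 - <<'E'
from cell import *
from h import *
c=read_camera("side"); np.savez("s5.npz",**c); cv2.imwrite("pics/side5.png",cv2.resize(c["image"][150:230,230:350],None,fx=6,fy=6,interpolation=cv2.INTER_CUBIC))
E
```

```text
time_s: 6.72
position: [0.5603, -0.1483, 0.1771]
tcp_rot: [85.7, 89.6, 176.4]
ft_force: [-12.1, 3.2, 8.4]
finger_gap: 0.0606
```

View pics/side5.png

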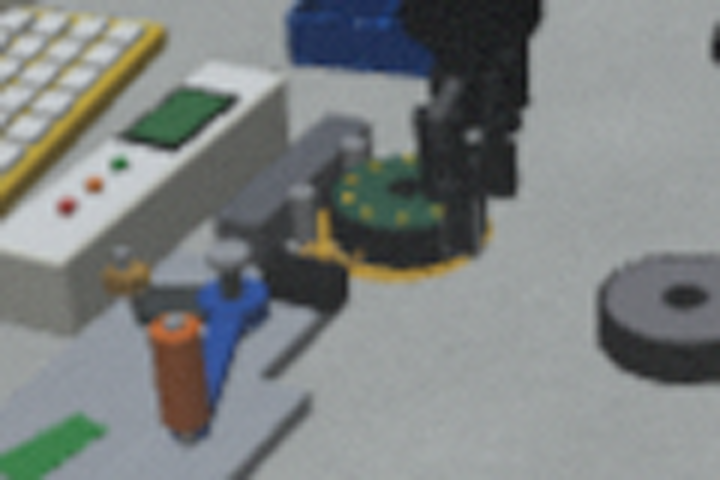

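```bash
python3 -m jog '{"translation":[[-0.006,0.001,0],[-0.02,0.003,0],[-0.05,0.006,0],[-0.08,0.01,0.03],[-0.09,0.04,0.08],[-0.09,0.09,0.1],[-0.09,0.15,0.1],[-0.08,0.2,0.1]],"turn":[[0,0,0],[0,0,0],[0,0,0],[0,0,0],[0,0,0],[0,0,0],[0,0,0],[0,0,0]]}'
python3 - <<'E'
from cell import *
from h import *
c=read_camera("side"); np.savez("s6.npz",**c); cv2.imwrite("pics/side6.png",cv2.resize(c["image"][150:230,230:350],None,fx=6,fy=6,interpolation=cv2.INTER_CUBIC))
c=read_camera("top"); np.savez("t6.npz",**c); cv2.imwrite("pics/top6.png",cv2.resize(c["image"][120:250,260:420],None,fx=4.5,fy=4.5,interpolation=cv2.INTER_CUBIC))
E
```

```text
time_s: 7.78
position: [0.483, 0.0537, 0.2789]
tcp_rot: [-70.3, 89.8, 20.4]
ft_force: [1.8, -1.0, 0.2]
finger_gap: 0.06
```

View pics/side6.png

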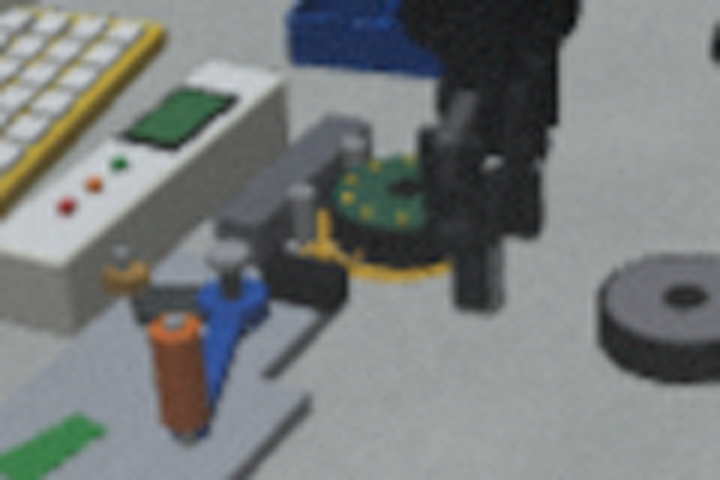

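View pics/top6.png

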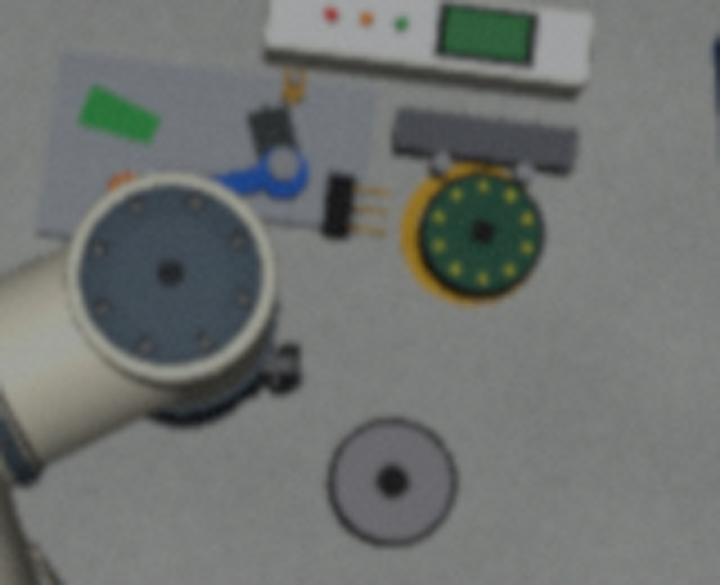

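Run:
```python
from h import *
c=dict(np.load("t6.npz")); hsv=cv2.cvtColor(c["image"],cv2.COLOR_BGR2HSV)
g=cv2.inRange(hsv,(30,60,20),(95,255,255)); g[:, :345]=0;g[:,390:]=0;g[:153]=0;g[200:]=0
ct=max(cv2.findContours(g,0,cv2.CHAIN_APPROX_NONE)[0],key=cv2.contourArea);(a,b),r=cv2.minEnclosingCircle(ct);print(a,b,r)
p=px2w(c,a,b,.028); print("puck",p, px2w(c,260+481/4.5,120+232/4.5,.028))
# ring from initial: symmetric extents
c0=dict(np.load("top0.npz")); big=(260,125,5.7)
for a,b in((598,268),):print(px2w(c0,260+a/5.7,125+b/5.7,0))
for a,b in((508,266),(688,270),(600,180),(597,356)):print("ringedge",px2w(c0,260+a/5.7,125+b/5.7,0))
# offset: resized pixel convention
for a,b in((440,160),(525,173)):
  q=px2w(c,260+a/4.5-.4,120+b/4.5-.4,.034); print("pin",q,np.linalg.norm((q-p)[:2]))
```

```text
366.35089111328125 171.52923583984375 13.309267044067383
puck [ 0.59991401 -0.14707694  0.028     ] [ 0.59979025 -0.14878359  0.028     ]
[ 0.60415225 -0.14601293  0.        ]
ringedge [ 0.6064694  -0.09486877  0.        ]
ringedge [ 0.60183265 -0.19721143  0.        ]
ringedge [ 0.65523472 -0.14916861  0.        ]
ringedge [ 0.55352881 -0.14345285  0.        ]
pin [ 0.65220639 -0.11987191  0.034     ] 0.05894579222762198
pin [ 0.64151138 -0.17954079  0.034     ] 0.052765926724171096
```

The top view shows the puck centre at (481,232), touching the right pin (525,172) but about 7 mm short of the left pin (440,160). I'll go back in and push it towards +y.

```bash
python3 -m jog '{"translation":[[0.005,-0.045,0],[0.01,-0.095,0],[0.018,-0.145,0],[0.024,-0.19,0],[0.032,-0.231,-0.01],[0.032,-0.231,-0.06],[0.032,-0.231,-0.1],[0.032,-0.231,-0.1]],"turn":[[0,0,5],[0,0,10],[0,0,15],[0,0,20],[0,0,20],[0,0,20],[0,0,20],[0,0,20]]}'
python3 -m jog '{"translation":[[0.012,0.004,0],[0.022,0.008,0],[0.032,0.011,0],[0.038,0.013,0],[0.041,0.015,0],[0.043,0.016,0],[0.043,0.016,0]],"turn":[[0,0,0],[0,0,0],[0,0,0],[0,0,0],[0,0,0],[0,0,0],[0,0,0]]}'
```

```text
time_s: 8.88
position: [0.5136, -0.1798, 0.1752]
tcp_rot: [64.4, 89.7, 175.0]
ft_force: [0.4, -0.4, 1.4]
finger_gap: 0.0602
time_s: 9.75
position: [0.5578, -0.1633, 0.1776]
tcp_rot: [59.6, 90.0, 170.3]
ft_force: [-0.6, 0.6, -0.6]
finger_gap: 0.0602
```

```bash
python3 -m jog '{"translation":[[0.001,0.001,0],[0.002,0.0025,0],[0.003,0.004,0],[0.003,0.004,0]],"turn":[[0,0,0],[0,0,0],[0,0,0],[0,0,0]]}'
```

```text
time_s: 10.25
position: [0.5608, -0.1593, 0.1776]
tcp_rot: [80.4, 90.0, -168.8]
ft_force: [-0.9, -0.0, -0.4]
finger_gap: 0.0607
```

```bash
python3 -m jog '{"translation":[[0.001,0.001,0],[0.002,0.002,0],[0.002,0.002,0]],"turn":[[0,0,0],[0,0,0],[0,0,0]]}'
```

```text
time_s: 10.62
position: [0.563, -0.1572, 0.1777]
tcp_rot: [-78.3, 90.0, 32.5]
ft_force: [-0.9, -1.2, -0.1]
finger_gap: 0.0604
```

```bash
python3 -m jog '{"translation":[[0.001,0.001,0],[0.002,0.002,0],[0.003,0.003,0],[0.003,0.003,0]],"turn":[[0,0,0],[0,0,0],[0,0,0],[0,0,0]]}'
python3 - <<'E'
from cell import *
from h import *
c=read_camera("side"); cv2.imwrite("pics/side7.png",cv2.resize(c["image"][150:230,230:350],None,fx=6,fy=6,interpolation=cv2.INTER_CUBIC))
E
```

```text
time_s: 11.12
position: [0.5646, -0.1555, 0.1775]
tcp_rot: [94.4, 89.7, -154.9]
ft_force: [-6.0, -7.8, 3.3]
finger_gap: 0.0599
```

View pics/side7.png

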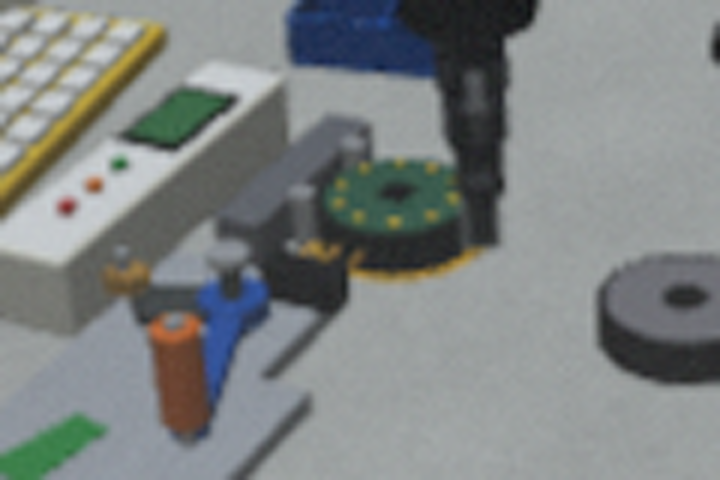

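```bash
python3 -m jog '{"translation":[[0.001,-0.001,0],[0.0015,-0.002,0],[0.002,-0.003,0],[0.002,-0.003,0]],"turn":[[0,0,0],[0,0,0],[0,0,0],[0,0,0]]}'
```

```text
time_s: 11.68
position: [0.5662, -0.1574, 0.177]
tcp_rot: [65.5, 89.7, 176.2]
ft_force: [-5.7, -1.7, 2.8]
finger_gap: 0.0604
```

```bash
python3 -m jog '{"translation":[[0.001,-0.0005,0],[0.002,-0.001,0],[0.002,-0.001,0]],"turn":[[0,0,0],[0,0,0],[0,0,0]]}'
python3 -m jog '{"translation":[[-0.006,-0.002,0],[-0.02,-0.006,0],[-0.05,-0.01,0],[-0.08,0.0,0.03],[-0.09,0.04,0.08],[-0.09,0.09,0.1],[-0.09,0.15,0.1],[-0.085,0.2,0.1]],"turn":[[0,0,0],[0,0,0],[0,0,0],[0,0,-5],[0,0,-12],[0,0,-20],[0,0,-28],[0,0,-33]]}'
python3 - <<'E'
from cell import *
from h import *
c=read_camera("side"); np.savez("s8.npz",**c); cv2.imwrite("pics/side8.png",cv2.resize(c["image"][150:230,230:350],None,fx=6,fy=6,interpolation=cv2.INTER_CUBIC))
c=read_camera("top"); np.savez("t8.npz",**c); cv2.imwrite("pics/top8.png",cv2.resize(c["image"][135:195,330:400],None,fx=9,fy=9,interpolation=cv2.INTER_CUBIC))
hsv=cv2.cvtColor(c["image"],cv2.COLOR_BGR2HSV)
g=cv2.inRange(hsv,(30,60,20),(95,255,255)); g[:, :345]=0;g[:,390:]=0;g[:153]=0;g[200:]=0
ct=max(cv2.findContours(g,0,cv2.CHAIN_APPROX_NONE)[0],key=cv2.contourArea);(a,b),r=cv2.minEnclosingCircle(ct);print(a,b,r)
p=px2w(c,a,b,.028); print("puck",p)
for q in((.6522,-.1199),(.6415,-.1795)): print(np.linalg.norm(p[:2]-q))
E
```

```text
time_s: 12.05
position: [0.5672, -0.1579, 0.1768]
tcp_rot: [60.2, 89.5, 170.9]
ft_force: [-10.8, 2.1, 7.0]
finger_gap: 0.0603
time_s: 13.05
position: [0.4842, 0.0433, 0.2786]
tcp_rot: [-48.2, 89.8, 29.4]
ft_force: [1.2, 0.1, -0.1]
finger_gap: 0.06
365.0328063964844 170.2821502685547 13.322349548339844
puck [ 0.60403719 -0.14304638  0.028     ]
0.05343604653786625
0.05227167422173988
```

View pics/side8.png

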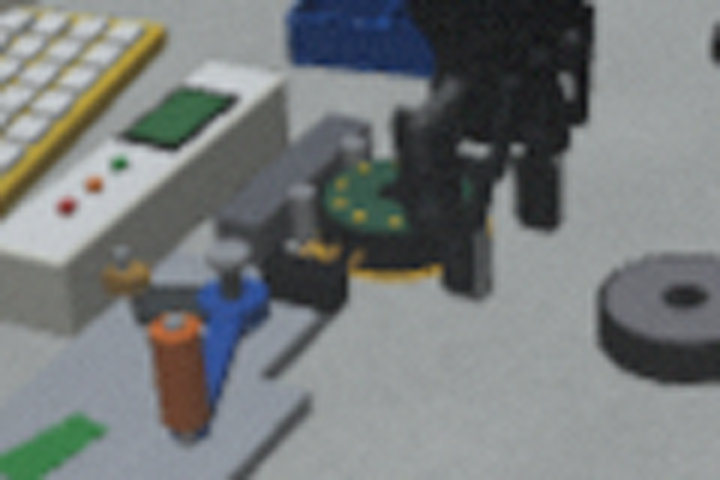

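View pics/top8.png

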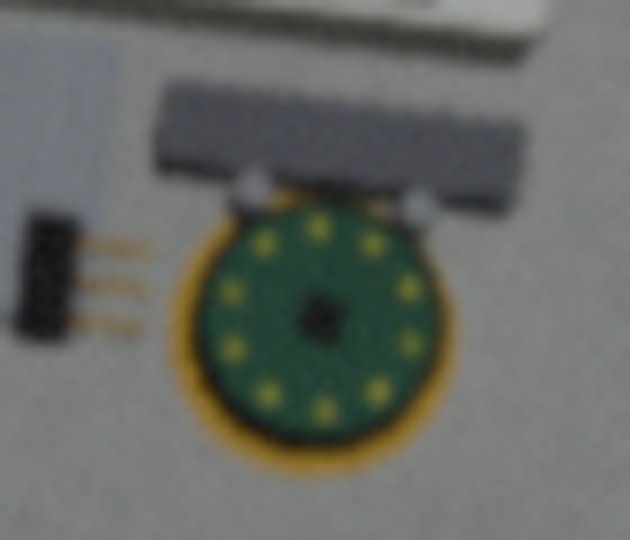

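Run:
```python
from h import *
c=dict(np.load("t8.npz")); f=lambda a,b,z:px2w(c,330+(a+.5)/9-.5,135+(b+.5)/9-.5,z)[:2]
L=np.array([(319,228),(374,242),(410,288),(411,343),(378,392),(325,411),(269,394),(232,347),(232,291),(265,243)]).mean(0); p=f(*L,.028); print(L,p)
a=f(254,187,.034);b=f(419,206,.034); print(a,b,np.linalg.norm(a-b),np.linalg.norm(p-a),np.linalg.norm(p-b))
r=f(315,331,0); print("ring",r,p-r)
```

```text
[321.5 317.9] [ 0.60532639 -0.14387683]
[ 0.65160148 -0.12112152] [ 0.64346779 -0.1791292 ] 0.05857514793691796 0.051567314716435816 0.051937419487300046
ring [ 0.60643346 -0.14494437] [-0.00110706  0.00106753]
```

The puck centre sits 51.6 and 51.9 mm from the two pins, where 52 mm is nominal, so it is seated. Next is the roller: a narrow cradle, staged behind it.

```bash
python3 -m jog '{"translation":[[0.02,0.017,0],[0.045,0.04,0],[0.07,0.06,0],[0.077,0.068,0],[0.077,0.068,-0.02],[0.077,0.068,-0.045],[0.077,0.068,-0.061],[0.077,0.068,-0.061]],"turn":[[0,0,0],[0,0,0],[0,0,0],[0,0,0],[0,0,0],[0,0,0],[0,0,0],[0,0,0]]}' -0.67 40
python3 - <<'E'
from cell import *
from h import *
print(get_obs()["position"],get_obs()["q"].round(1))
c=read_camera("side"); np.savez("s9.npz",**c); cv2.imwrite("pics/side9.png",cv2.resize(c["image"][130:250,210:350],None,fx=5,fy=5,interpolation=cv2.INTER_CUBIC))
E
```

```text
time_s: 14.15
position: [0.5612, 0.1091, 0.2157]
tcp_rot: [125.7, 89.9, -156.5]
ft_force: [-0.2, -0.4, 0.3]
finger_gap: 0.0142
[0.56124009 0.10910921 0.21572641] [  26.7   24.4   -8.6   -0.   -57.2 -128.9]
```

View pics/side9.png

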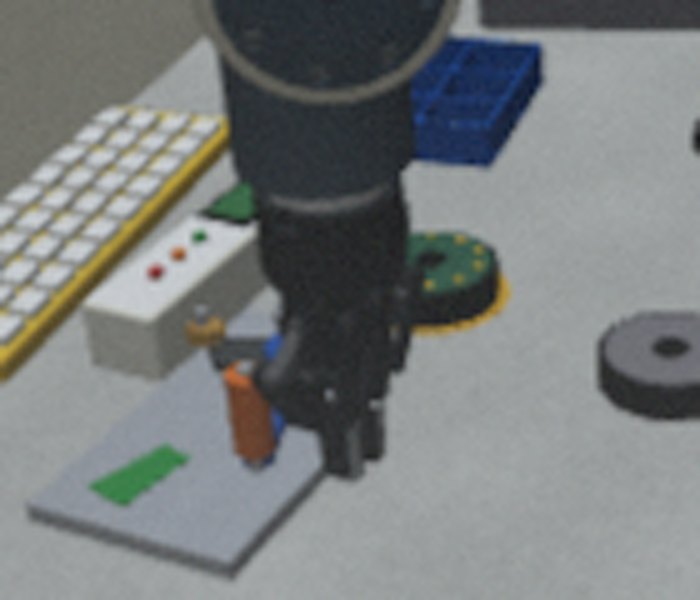

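```bash
python3 - <<'E'
from h import *
c=dict(np.load("s9.npz"));P=deproj(c)
for a,b in((345,470),(345,460),(343,440),(285,365),(275,390),(238,372),(250,450)):
    print(a,b,P[130+b//5,210+a//5].round(3))
E
python3 -m jog '{"translation":[[0.012,-0.003,0],[0.024,-0.006,0],[0.033,-0.008,0],[0.04,-0.0085,0],[0.043,-0.0085,0],[0.046,-0.008,0],[0.046,-0.008,0]],"turn":[[0,0,0],[0,0,0],[0,0,0],[0,0,0],[0,0,0],[0,0,0],[0,0,0]]}'
```

```text
345 470 [0.558 0.128 0.052]
345 460 [0.558 0.126 0.057]
343 440 [0.559 0.129 0.072]
285 365 [0.568 0.164 0.14 ]
275 390 [0.572 0.17  0.128]
238 372 [0.627 0.107 0.092]
250 450 [0.622 0.111 0.042]
time_s: 15.08
position: [0.607, 0.1023, 0.2162]
tcp_rot: [93.9, 89.8, 171.7]
ft_force: [-5.7, 3.6, 2.3]
finger_gap: 0.0144
```

Run:
```python
from cell import *
from h import *
c=read_camera("side"); np.savez("s10.npz",**c); cv2.imwrite("pics/side10.png",cv2.resize(c["image"][170:240,230:330],None,fx=8,fy=8,interpolation=cv2.INTER_CUBIC))
c=read_camera("top"); np.savez("t10.npz",**c); cv2.imwrite("pics/top10.png",cv2.resize(c["image"][110:200,250:400],None,fx=5.3,fy=5.3,interpolation=cv2.INTER_CUBIC))
```

```text
(no output)
```

View pics/side10.png

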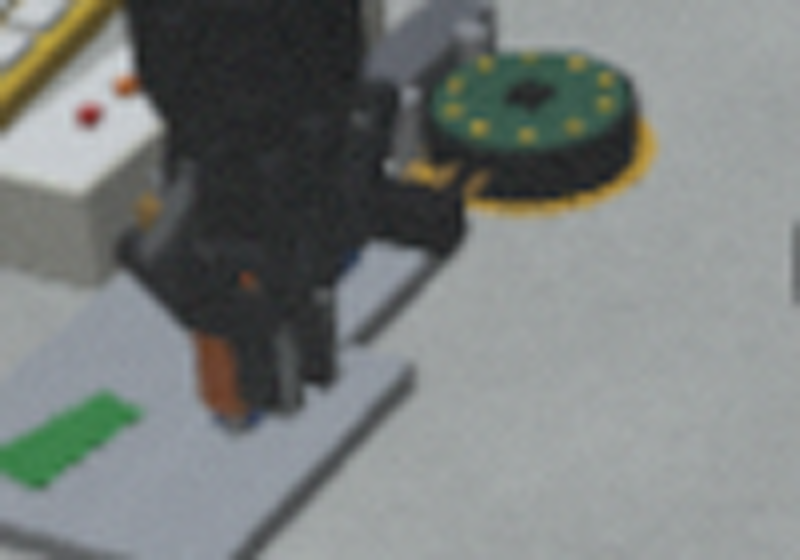

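View pics/top10.png

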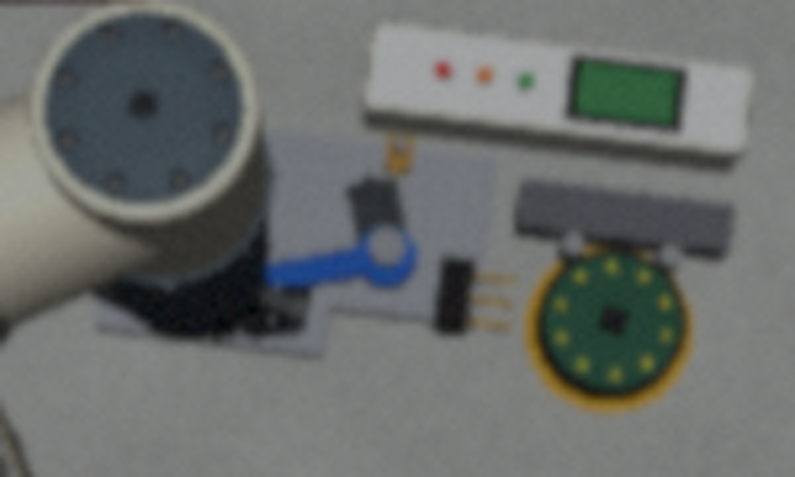

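```bash
python3 -m jog '{"translation":[[0.002,0.003,0],[0.006,0.005,0],[0.011,0.006,0],[0.016,0.007,0],[0.021,0.007,0],[0.026,0.006,0]],"turn":[[0,0,0],[0,0,0],[0,0,0],[0,0,0],[0,0,0],[0,0,0]]}'
```

```text
time_s: 15.92
position: [0.6321, 0.1079, 0.2153]
tcp_rot: [104.8, 89.6, -177.5]
ft_force: [-8.7, 1.3, 0.9]
finger_gap: 0.0141
```

```bash
python3 -m jog '{"translation":[[0.006,-0.001,0],[0.012,-0.002,0],[0.018,-0.004,0],[0.024,-0.006,0],[0.029,-0.008,0],[0.033,-0.009,0],[0.034,-0.0095,0],[0.034,-0.0095,0]],"turn":[[0,0,-1],[0,0,-2],[0,0,-3],[0,0,-4],[0,0,-5],[0,0,-6],[0,0,-6],[0,0,-6]]}'
python3 - <<'E'
from cell import *
from h import *
c=read_camera("side"); np.savez("s11.npz",**c); cv2.imwrite("pics/side11.png",cv2.resize(c["image"][160:240,220:330],None,fx=7,fy=7,interpolation=cv2.INTER_CUBIC))
c=read_camera("top"); np.savez("t11.npz",**c); cv2.imwrite("pics/top11.png",cv2.resize(c["image"][110:240,250:410],None,fx=4.5,fy=4.5,interpolation=cv2.INTER_CUBIC))
E
```

```text
time_s: 16.92
position: [0.6661, 0.1016, 0.215]
tcp_rot: [60.7, 89.6, 132.4]
ft_force: [-7.9, 13.2, 1.1]
finger_gap: 0.0139
```

View pics/side11.png

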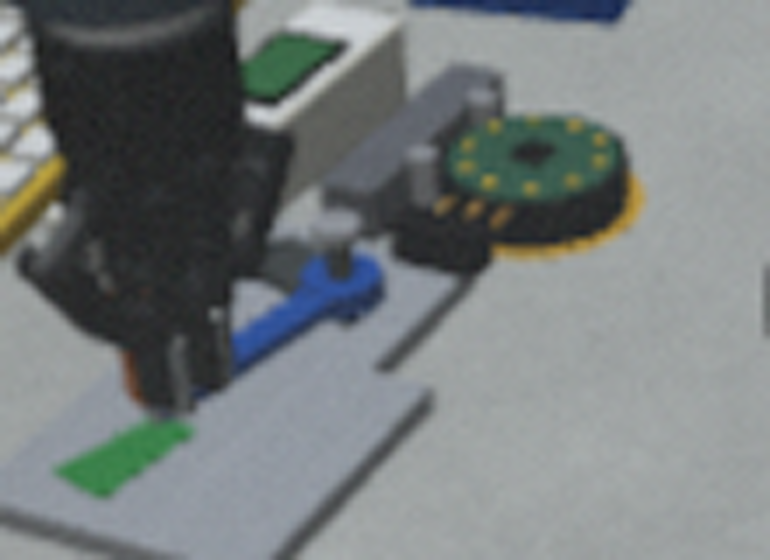

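View pics/top11.png

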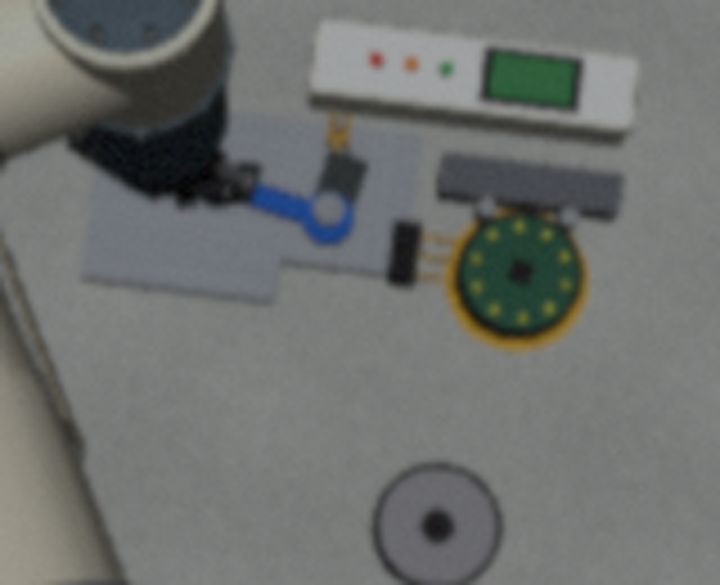

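```bash
cat > ang.py <<'E'
from h import *
def ang(c,lo,hi):
    hsv=cv2.cvtColor(c["image"],cv2.COLOR_BGR2HSV); m=cv2.inRange(hsv,(100,120,60),(125,255,255)); 
    v,u=np.nonzero(m[lo[1]:hi[1],lo[0]:hi[0]]); W=np.array([px2w(c,a+lo[0],b+lo[1],.035)[:2] for a,b in zip(u,v)])
    W=W[np.hypot(*(W-[.644,-.009]).T)>.018]
    vx,vy,x,y=cv2.fitLine(W.astype(np.float32),cv2.DIST_HUBER,0,1e-4,1e-4).ravel()
    if vy<0: vx,vy=-vx,-vy
    d=np.array([.644,-.009])-[x,y]
    return np.degrees(np.arctan2(vy,vx)),len(W),vx*d[1]-vy*d[0],np.degrees(np.arctan2(y+.009,x-.644))
E
python3 - <<'E'
from ang import *
a=ang(dict(np.load("top0.npz")),(280,145),(332,175)); b=ang(dict(np.load("t11.npz")),(295,145),(332,175)); print(a,b,np.radians(a[0]-b[0]),np.radians(a[3]-b[3]))
E
```

```text
(np.float32(102.63609), 130, np.float64(0.0019229362630855482), np.float32(100.70619)) (np.float32(69.43084), 60, np.float64(0.00016966640480839228), np.float32(69.17743)) 0.579541 0.5502807
```

```bash
python3 -m jog '{"translation":[[0.002,0.001,0],[0.004,0.002,0],[0.004,0.002,0],[0.004,0.002,0]],"turn":[[0,0,0],[0,0,0],[0,0,0],[0,0,0]]}'
python3 - <<'E'
from cell import *
from ang import *
print(get_obs()["ft_force"],get_obs()["joint_velocities"].round(2))
c=read_camera("top"); np.savez("t12.npz",**c); b=ang(c,(295,145),(332,175)); print(b,np.radians(102.64-b[0]),np.radians(100.7-b[3]))
cv2.imwrite("pics/top12.png",cv2.resize(c["image"][60:310,190:480],None,fx=2.7,fy=2.7,interpolation=cv2.INTER_CUBIC))
c=read_camera("side"); cv2.imwrite("pics/side12.png",cv2.resize(c["image"][160:240,220:330],None,fx=7,fy=7,interpolation=cv2.INTER_CUBIC))
E
```

```text
time_s: 17.52
position: [0.6693, 0.1016, 0.2148]
tcp_rot: [97.5, 89.5, 169.2]
ft_force: [-10.1, 5.8, 2.3]
finger_gap: 0.0141
[-10.13669233   5.8354639    2.26410631] [-0.03  0.01  0.03 -0.02 -0.02 -0.03]
(np.float32(69.48749), 63, np.float64(0.0012898229306301436), np.float32(67.524704)) 0.5786205 0.5790181
```

View pics/side12.png

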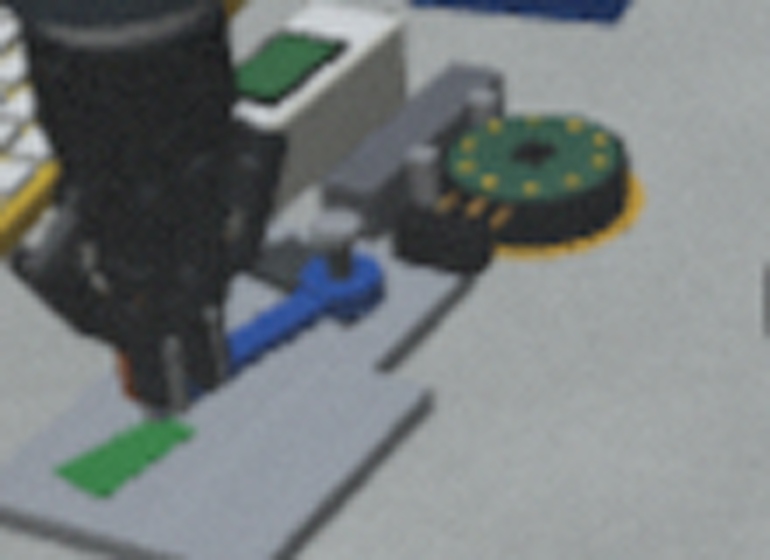

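View pics/top12.png

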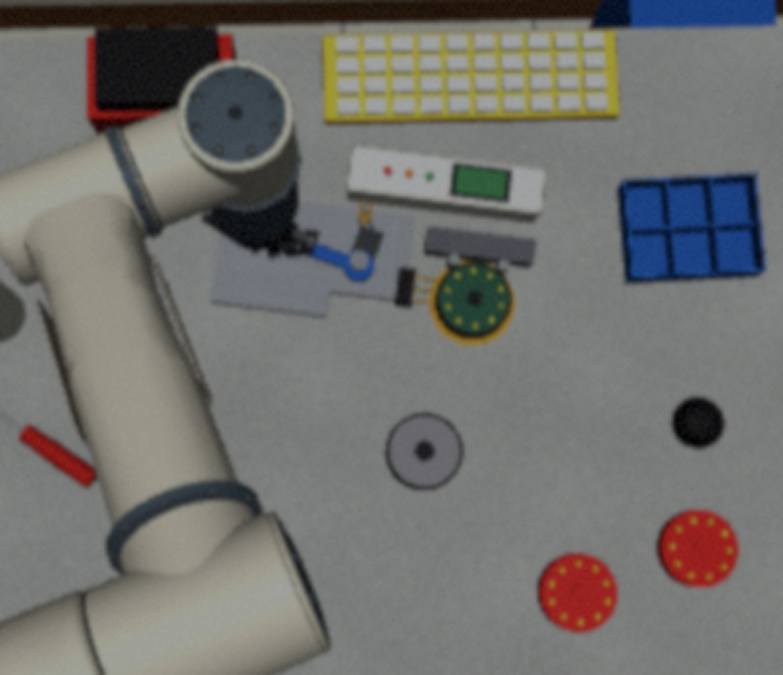

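Run:
```python
from h import *
c=dict(np.load("top0.npz"))
for a,b in((120,80),(203,122),(188,154),(100,125)):
    p=px2w(c,260+a/5.7,125+b/5.7,.013); d=p[:2]-[.644,-.009]; print(p.round(4),np.hypot(*d).round(3),np.degrees(np.arctan2(d[1],d[0])).round(1))
d=dict(np.load("t12.npz"))
D=cv2.absdiff(cv2.GaussianBlur(c["image"],(5,5),0),cv2.GaussianBlur(d["image"],(5,5),0)).max(2)
for n,u,v in[("spare",347,227),("mouse",448,216),("red1",404,279),("red2",448,263),("tray",445,145),("driver",210,228),("flask",175,168),("spool",225,181)]: print(n,D[v-14:v+15,u-14:u+15].max())
```

```text
[0.716  0.1226 0.013 ] 0.15 61.3
[0.6906 0.0761 0.013 ] 0.097 61.3
[0.6722 0.0849 0.013 ] 0.098 73.3
[0.6901 0.1343 0.013 ] 0.15 72.2
spare 3
mouse 4
red1 3
red2 3
tray 3
driver 63
flask 7
spool 123
```

```bash
python3 -c "
from cell import *
print(get_obs()['ft_force'],get_obs()['time_s']); print(sign_off())"
```

```text
[-11.10949388   6.39179445   1.67003074] 17.625
the job is handed in; nothing more can be done
None
```

I pushed the green-faced carrier along the bench into the yellow-ringed bay and handed the job in at 17.6 s with the arm still pressing the tensioner roller over the green band.

- **Docking:** The first push left the carrier against the right-hand pin only, about 7 mm short of the left one. I went back and corrected it. The picture taken after that puts its centre 51.6 mm and 51.9 mm from the two pins, against 52 mm nominal. A rougher estimate from the same picture gave 53.4 mm and 52.3 mm. The final press loaded both pins, as far as the force direction shows.
- **Tensioner:** The top picture puts the arm at about 0.58 rad, past the ratchet. The roller bears about 67 to 69° from the pivot, and the band spans about 61 to 73°. The push reads about 12 to 13 N, steady with the arm still.
- **Left alone:** The spare carrier, mouse, tray and both red look-alikes are unchanged in the top picture, and so is the flask, with only a tiny difference there. The arm hides the spool and part of the screwdriver in that view, and I did not compare the flux jar. The fingers stayed at least 0.1 m above the bench near those three.

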